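# Fit check of a taper arbor: seat it by feel, free it with the drift

### The arm

A 7-joint arm with a two-finger parallel gripper is mounted at the origin on a cart in front of the work surface, level with it; the furniture and walls round the work are solid. World frame = base frame: x ahead of the robot, y to its left, z up, the work surface at z = 0. Lengths are in m, angles in rad, forces in N, time in s.
With the tool pointing down it reaches from about 0.4 to 0.875 m from the base axis. Payload 19.3 kg.
Tool frame: the origin (TCP) lies at the very end of the fingers, on their centre line; the grasp point (between the pads) lies 19 mm behind it; z points along the fingers, y is the direction in which the jaws open and shut (so a half turn about z gives the same grasp; the last joint's range is limited). The gripper opens to 85 mm and grips with 20 to 120 N. Pads are 22 mm wide; open, the fingers measure 114 mm over their backs; the gripper's body (76 mm by 85 mm) begins 54 mm behind the grasp point. The pads swing forward as they close: fully open they stand 13 mm farther back than shut.
Start: joints at [1.18, 0.521, -0.036, 1.599, 0.021, 1.021, -0.113], TCP at [0.197, -0.593, 0.231] pointing down, gripper open.
Joint ranges: [-2.91, 2.91], [-0.3, 2.13], [-1.5, 1.42], [0.17, 2.43], [-1.26, 4.41], [0.16, 1.93], [-2.52, 2.52]. Speed limits (rad/s): [1.89, 1.89, 2.39, 2.39, 3.01, 3.01, 3.01].

### API

Orientations are given as a 3x3 rotation matrix whose columns are the frame's x, y, z axes.
In Python, from rig import env gives the robot as it stands. Calls block until the motion is done:
- env.movep(position, orientation): joint-space move of the TCP to a pose.
- env.move_straight(position, ori=None, rate=0.15): straight line of the TCP; ori=None keeps the orientation; rate is the mean speed in m/s.
- env.movej(angles): joint-space move.
- env.move_gripper(opening): opening from 0.0 (shut) to 1.0 (fully open); the grip force is fixed at half the most; returns when the fingers have stopped.
- env.wait(seconds).
- env.solve_ik(position, orientation): joint angles nearest the present ones, or None.
- env.observe(): the state.
- env.read_camera(name): name is "scene" or "top" or "wrist"; returns the picture (480x640x3 uint8, blue, green, red); there is no depth.
- env.get_calibration(name): a dict with "camera_matrix" (3x3 intrinsics, pixels), "rvec" (rotation vector, rad) and "tvec" (3), from world to camera coordinates, as OpenCV has them; the wrist camera has in their place "tool_from_camera" (4x4, takes a point from camera to tool coordinates, whose origin is the TCP and whose axes are the flange's). Camera axes: x right, y down, z forward; pixel columns grow to the right and rows downward; lengths in m; the calibration is good to about 2 mm. A picture is of the moment at which its call begins: read the wrist's pose just before it. get_calibration takes no time and is no camera call.
A pose or a line that the arm cannot do raises env.MotionError and nothing moves.
- env.job_done(): hands the job in, once; it reports no verdict.
The state is a dict: "time": time; "joint_positions": joint angles; "dq": joint speeds; "tau": joint torques, N m; "tcp_pos": TCP position; "tool_rot": TCP orientation; "wrist_force": force on the tool from outside, world axes, zero at the start; "ft_torque": the same for the moment, N m; "width": opening from 0.0 (shut) to 1.0 (fully open).
Only numpy, scipy, OpenCV 4.12 (cv2) and the standard library are available. Lean on these libraries where they do the work, as an engineer would, in place of code of your own. Each camera call takes 0.05 s, during which the arm holds its last target. There are 200 camera calls.

### The job

Check the fit of the taper arbor: take it by its blue grip out of the white rack, put it into the socket of the grey stand and, pressing lightly, twist it until its tang drops into the hidden slot, then push it fully home and let go. Then slide the steel drift, narrow end first, through the window at the foot of the stand until it wedges the seated arbor up and loose by about a centimetre, with no hand on the arbor, and leave both so, arbor upright in the socket and drift in the window. Feel the forces and never push hard, and leave the cup and the bur block where they are.

Things in the scene. Friction and masses are not known exactly. Their poses are not given: they have to be found in the camera images.
- stand: Fixed grey stand, 64 x 64 mm, 62 mm high, with a steel socket ring (outer diameter 42 mm) rising to 76 mm. Origin: on the worktop below the socket axis; z up, +x is the way the drift is driven. The round bore tapers from 34 mm diameter at the mouth to 25 mm at 42 mm height. With the arbor fully home its flange lies on the ring and its own origin is at z 14 mm.
- stand_mouth (a point): Centre of the socket's mouth, 76 mm above the worktop, on the socket axis.
- stand_window (a point): Middle of the window's entry (-x face of the stand, 32 mm before the axis), at worktop level. The window is a tunnel 22 mm wide and 30 mm high right through the stand along x, with the worktop as its floor; two flared lips widen its entry out to 52 mm before the axis.
- arbor: Loose steel taper arbor, 111 mm long, 0.14 to 0.24 kg, tang down in the rack, origin 10 mm over the worktop. Origin: tang's end; z up the axis. Tang 22 mm wide (x), 6 mm thick (y), z 0 to 28, rounded, with a 6 mm round nub to z -4.5 in its middle; taper z 28 to 62, diameter 23 to 32 mm; flange 44 mm diameter, z 62 to 67; blue grip z 70 to 106, 34 mm along x, 18 mm along y.
- arbor_flange (a point): On the arbor's axis at the underside of its flange (62 mm above its origin).
- arbor_grip (a point): On the arbor's axis, in the blue grip, 90 mm above its origin: the place to grasp across the 18 mm flats (along the arbor's y). The flats are parallel to the tang's faces.
- arbor_rack: Fixed white block 50 x 50 x 72 mm with a 35 mm through hole in which the arbor stands; origin under its centre.
- drift: Loose steel wedge (drift), 0.2 kg, on the worktop; flat underside. Origin: on its underside below the middle of the orange handle; +x points to the narrow end. Handle 32 mm long (x), 20 mm wide (y), 52 mm high. Blade 14 mm wide (y).
- drift_tip (a point): Narrow end of the drift, 160 mm from its origin along +x, 3 mm above its underside.
- drift_grip (a point): Middle of the drift's handle, 36 mm above its underside: the place to grasp across the 20 mm width (y).
- cup: Loose small white cup, 42 x 42 x 32 mm, origin under its centre; leave it.
- bur_block: Loose blue block with rotary bits, 36 x 92 x 51 mm, origin under its centre; leave it.
- stand_slot (a point): On the axis, 42 mm up, at the top of a dark driver disc (12 mm thick) with an 8.4 x 24 mm slot that lets the tang through. The slot's angle is NOT given: its length lies anywhere within 0.70 rad either side of the stand's x axis (half turns are alike). The tang enters only within about 0.1 rad. Disc very stiff to turn (0.6 N m).
- stand_jaws (a point): On the axis, 69 mm up, between two sprung brass jaws (at +y and -y in the bore) that grip the taper over its last 9 mm of travel: pushing it home takes roughly 8 to 20 N, and there it sticks. Axes as the stand's.
- drift_slope (a point): Middle of the sloping face of the drift's oiled blade: it is 20 mm high from the handle to x 100, then slopes down to 6 mm at the tip (x 160). The slope meets the seated arbor's nub with the tip about 15 mm past the socket axis; with the tip 62 to 70 mm past it the nub rests on the flat 20 mm part, the arbor some 10 mm up.
Things that resemble listed ones, but are neither listed nor needed, are in the scene too. What is shaped like the arbor but yellow is not meant.

How it is judged:
On the way, in this order (a step that is already met when the one before it is completed fails the run):
1. the arbor is fully home in the socket (flange within 2 mm of the ring) and let go (z of arbor_flange in the frame of stand_mouth below 0.002 m and horizontal distance between arbor_flange and stand_mouth below 0.005 m and angle between arbor's own z axis and vertical below 0.1 rad and contact force between the fingers and arbor below 0.2 N), for 0.2 s.
2. the drift's tip has passed under the socket axis while the arbor is still home (x of drift_tip in the frame of stand above 0.005 m and horizontal distance between drift_tip and stand_mouth below 0.03 m and z of arbor_flange in the frame of stand_mouth below 0.0025 m and contact force between the fingers and arbor below 0.2 N).
3. the drift has wedged the arbor up by more than 6 mm, untouched by the fingers (z of arbor_flange in the frame of stand_mouth above 0.006 m and x of drift_tip in the frame of stand above 0.03 m and contact force between drift and arbor above 0.2 N and contact force between the fingers and arbor below 0.2 N), for 0.2 s.
At the end, for the whole second after the job is handed in: The arbor stands in the socket, flange 6 to 15 mm above the ring, within 8 mm of the axis and 0.2 rad of upright, resting on the drift; the drift lies through the window with its tip more than 30 mm past the socket axis and within 15 mm of the centre line, flat within 0.15 rad; both at rest (z of arbor_flange in the frame of stand_mouth between 0.006 and 0.015 m and horizontal distance between arbor_flange and stand_mouth below 0.008 m and angle between arbor's own z axis and vertical below 0.2 rad and x of drift_tip in the frame of stand above 0.03 m and angle between drift's own z axis and vertical below 0.15 rad and y of drift_tip in the frame of stand between -0.015 and 0.015 m and contact force between drift and arbor above 0.2 N and linear speed of each of arbor, drift below 0.02 m/s); the robot touches nothing.
It fails at once if the arbor bears on the stand with more than 60 N in all, the jaws' own grip of some 20 N included (a push of about 35 N) (contact force between arbor and stand above 60 N).
It fails at once if the drift is pressed on the stand or the arbor with more than 40 N (contact force between drift and stand above 40 N or contact force between drift and arbor above 40 N).
It fails at once if a bystander (cup or bur block) is moved by more than 15 mm (distance of any of cup, bur_block from where it was at the start of the episode above 0.015 m).
It also fails if it takes over 72 s, if anything falls off the work surface, if the arm or the gripper's body presses on something with over 40 N, if the wrist force passes 120 N, or if a joint passes its speed limit or range.

## Working session

There is one attempt and no reset: what is moved stays moved. The work goes in short steps, each a Python script; the robot and the scene stay as the last script left them, time stands still between calls to the robot, and variables do not carry over. Pictures are saved under pics/ and viewed, about 8 in all and at most 12, crops included, and the job is handed in when it is done.

```bash
ls; mkdir -p pics
cat > h.py <<'E'
import numpy as np, cv2
from rig import env
def snap(n,f):
    im=env.read_camera(n); cv2.imwrite('pics/'+f,im); return im
def ray(n,uv,T=None):
    c=env.get_calibration(n); K=np.array(c["camera_matrix"],float)
    d=np.linalg.inv(K)@np.array([uv[0],uv[1],1.])
    if T is None:
        R=cv2.Rodrigues(np.array(c["rvec"],float))[0]; t=np.array(c["tvec"],float).ravel()
        return -R.T@t, R.T@d
    M=T@np.array(c["tool_from_camera"]); return M[:3,3],M[:3,:3]@d
def onz(n,uv,z,T=None):
    o,d=ray(n,uv,T); return o+d*(z-o[2])/d[2]
def proj(n,P):
    c=env.get_calibration(n)
    return cv2.projectPoints(np.atleast_2d(np.array(P,float)),np.array(c["rvec"],float),np.array(c["tvec"],float),np.array(c["camera_matrix"],float),None)[0].reshape(-1,2)
def tooldown(yaw):  # y axis (jaw) at angle yaw in world
    y=np.array([np.cos(yaw),np.sin(yaw),0]); z=np.array([0,0,-1.]); return np.stack([np.cross(y,z),y,z],1)
def Tw():
    s=env.observe(); T=np.eye(4); T[:3,:3]=s["tool_rot"]; T[:3,3]=s["tcp_pos"]; return T
E
python3 - <<'E'
from h import *
a=snap("scene","s0.png");b=snap("top","t0.png")
cv2.imwrite("pics/st.png",cv2.resize(np.vstack([a,b]),None,fx=.62,fy=.62))
for n in("scene","top"):print(ray(n,(320,240)))
s=env.observe();print(s)
E
```

```text
pics
(array([ 0.18902629, -0.33218384,  0.73545703]), array([ 0.46428878,  0.46318454, -0.75495301]))
(array([0.49817879, 0.10231871, 1.20072363]), array([ 0.08963881,  0.00893716, -0.99593829]))
{'time': 0.1, 'joint_positions': array([ 1.17984738,  0.52195221, -0.03633312,  1.5999391 ,  0.02119874,
        1.02109933, -0.11278156]), 'dq': array([ 0.00093818,  0.00011314, -0.00206687, -0.00037662, -0.00016294,
        0.00030691, -0.00024295]), 'tau': array([ 5.11451944e-03, -9.28478122e+01,  1.98419452e+00, -3.70526147e+01,
        1.80227176e-02,  5.45020681e-03,  1.81816672e-04]), 'tcp_pos': array([ 0.1969262 , -0.59285173,  0.23078885]), 'tool_rot': array([[ 9.48995915e-01,  3.15288132e-01, -3.81994712e-04],
       [ 3.15288357e-01, -9.48995454e-01,  9.38311505e-04],
       [-6.66727625e-05, -1.01089227e-03, -9.99999487e-01]]), 'wrist_force': array([-0.5536622 ,  0.12632618, -0.46771334]), 'ft_torque': array([-0.02565098, -0.00962186, -0.04425173]), 'width': 0.997915302664506}
```

View pics/t0.png

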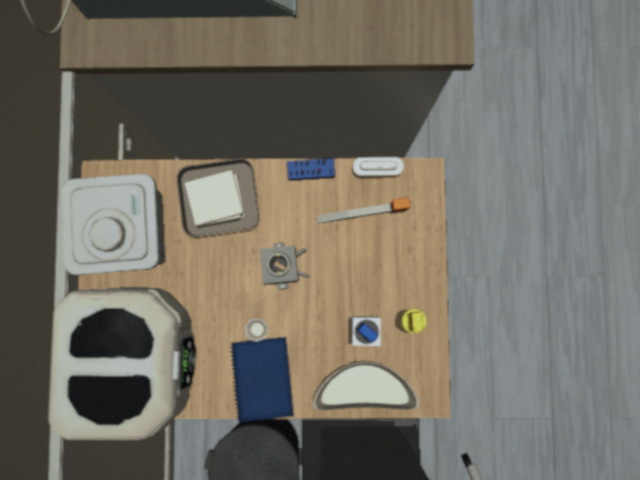

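View pics/s0.png

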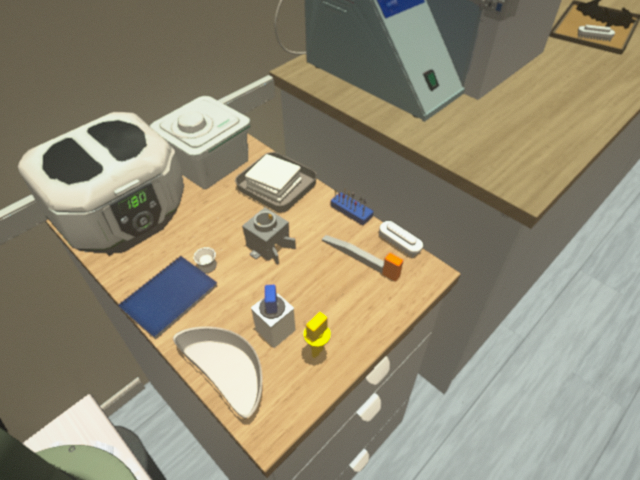

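The top view shows the stand at (280,265), with its lips and so the window entry to the right. The drift's handle is at (401,204) and its tip at (319,219). Two things look like arbors: the blue grip in the white rack at (367,331), and a yellow one at (413,321). The blue one in the rack is the one described. I'll measure roughly, then take wrist close-ups to confirm.

Run:
```python
from h import *
im=cv2.imread('pics/t0.png'); hsv=cv2.cvtColor(im,cv2.COLOR_BGR2HSV)
for n,uv,z in(("stand",(280,265),.076),("rack",(366,331),.072),("grip",(367,331),.116),("handle",(401,204),.052),("tip",(319,219),.006),("yellow",(413,321),.1),("lipA",(308,250),.03),("lipB",(308,276),.03)):
    print(n,onz("top",uv,z).round(4))
c=env.get_calibration("wrist");print(c)
s=env.observe()
# look down at rack
g=onz("top",(366,331),.072)
M=np.array(c["tool_from_camera"])
for nm,t,h in(("rack",g,.36),("stand",onz("top",(280,265),.076),.36)):
  for k in range(8):
    R=tooldown(k*np.pi/4)
    # camera over target
    p=np.array([t[0],t[1],h])-R@np.array([M[0,3],M[1,3],0])
    q=env.solve_ik(p,R); print(nm,k,p.round(3),None if q is None else np.round(q,2))
```

```text
stand [0.5546 0.185  0.076 ]
rack [0.4353 0.031  0.072 ]
grip [0.4377 0.032  0.116 ]
handle [ 0.6677 -0.0384  0.052 ]
tip [0.6465 0.1147 0.006 ]
yellow [ 0.4537 -0.0497  0.1   ]
lipA [0.5848 0.1356 0.03  ]
lipB [0.5358 0.1358 0.03  ]
{'camera_matrix': array([[357.01520486,   0.        , 320.58612397],
       [  0.        , 357.01520486, 238.87045117],
       [  0.        ,   0.        ,   1.        ]]), 'tool_from_camera': array([[-1.78105060e-04, -9.56642191e-01, -2.91265662e-01,
         7.38173778e-02],
       [ 9.99999124e-01,  2.11731990e-04, -1.30690537e-03,
         7.08724901e-05],
       [ 1.31191108e-03, -2.91265640e-01,  9.56641315e-01,
        -1.43727879e-01],
       [ 0.00000000e+00,  0.00000000e+00,  0.00000000e+00,
         1.00000000e+00]])}
rack 0 [ 0.435 -0.043  0.36 ] [ 0.58  0.12 -0.68  1.85  0.08  1.19 -0.12]
rack 1 [ 0.487 -0.021  0.36 ] [ 0.57  0.24 -0.78  1.74  0.18  1.23  0.53]
rack 2 [0.509 0.031 0.36 ] [ 0.61  0.35 -1.03  1.68  0.31  1.28  1.09]
rack 3 [0.488 0.083 0.36 ] [ 0.66  0.41 -1.26  1.71  0.4   1.32  1.67]
rack 4 [0.435 0.105 0.36 ] [ 0.76  0.35 -1.4   1.81  0.36  1.29  2.4 ]
rack 5 [0.383 0.083 0.36 ] None
rack 6 [0.361 0.031 0.36 ] [ 0.5  -0.04 -0.71  1.99 -0.02  1.17 -1.77]
rack 7 [ 0.383 -0.021  0.36 ] [ 0.53  0.01 -0.62  1.96  0.01  1.18 -0.88]
stand 0 [0.554 0.111 0.36 ] [ 0.21  0.39 -0.72  1.56  0.26  1.3  -0.54]
stand 1 [0.607 0.133 0.36 ] [ 0.18  0.5  -0.77  1.41  0.35  1.37  0.19]
stand 2 [0.628 0.185 0.36 ] [ 0.17  0.62 -0.95  1.3   0.5   1.46  0.83]
stand 3 [0.607 0.237 0.36 ] [ 0.21  0.74 -1.27  1.31  0.7   1.57  1.39]
stand 4 [0.555 0.259 0.36 ] [ 0.2   0.67 -1.27  1.42  0.63  1.51  2.1 ]
stand 5 [0.502 0.237 0.36 ] [-1.24  0.45  1.02  1.64 -0.4   1.27 -2.5 ]
stand 6 [0.481 0.185 0.36 ] [ 0.25  0.34 -0.95  1.67  0.29  1.28 -2.33]
stand 7 [0.502 0.133 0.36 ] [ 0.33  0.34 -0.91  1.66  0.28  1.28 -1.43]
```

Run:
```python
from h import *
M=np.array(env.get_calibration("wrist")["tool_from_camera"])
import pickle
R=tooldown(0); out={}
for nm,t,h in(("drift",(.657,.038),.22),("stand",(.5546,.185),.15),("rack",(.4365,.0315),.21)):
    p=np.array([t[0],t[1],h])-R@np.array([M[0,3],M[1,3],0])
    t0=env.observe()["time"]; env.movep(p,R); env.wait(.1)
    out[nm]=Tw(); im=snap("wrist","w_"+nm+".png"); s=env.observe()
    print(nm,s["time"]-t0,s["time"],s["joint_positions"].round(2),s["tcp_pos"].round(4))
pickle.dump(out,open("T.pkl","wb"))
a=cv2.imread("pics/w_drift.png");b=cv2.imread("pics/w_stand.png");c=cv2.imread("pics/w_rack.png")
cv2.imwrite("pics/sr.png",np.hstack([cv2.resize(x,(400,300)) for x in(b,c)]))
```

```text
drift 2.7083 2.8083 [ 0.36  0.65 -0.63  1.49  0.41  1.13 -0.35] [ 0.6569 -0.0365  0.22  ]
stand 0.9417 3.75 [ 0.15  0.6  -0.64  1.81  0.45  0.88 -0.7 ] [0.5554 0.1102 0.1502]
rack 0.9749999999999996 4.725 [ 0.57  0.33 -0.74  2.06  0.29  0.86 -0.34] [ 0.437  -0.0414  0.2097]
```

View pics/w_stand.png

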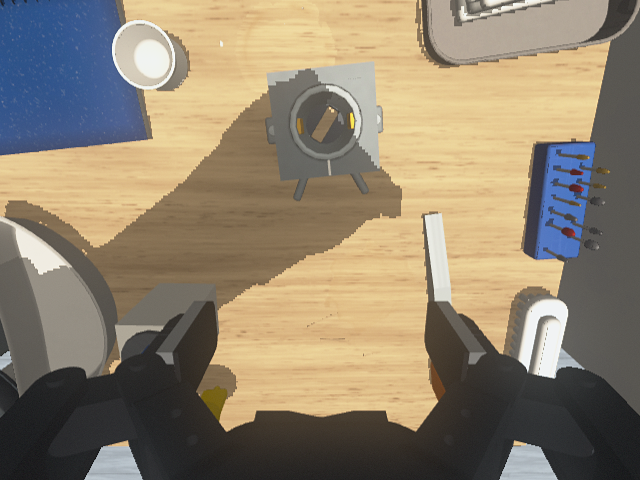

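View pics/w_rack.png

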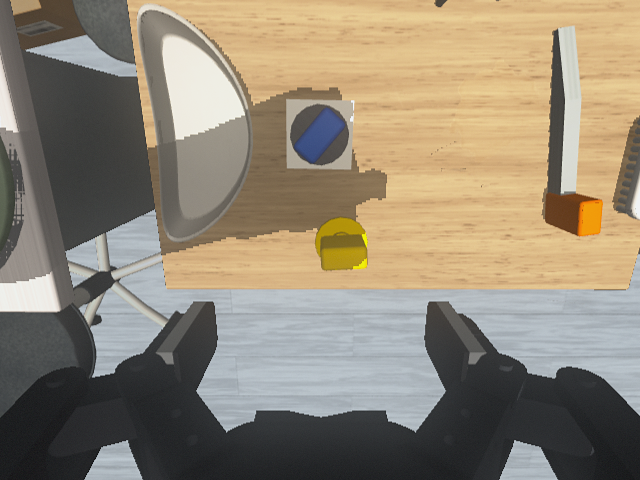

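View pics/w_drift.png

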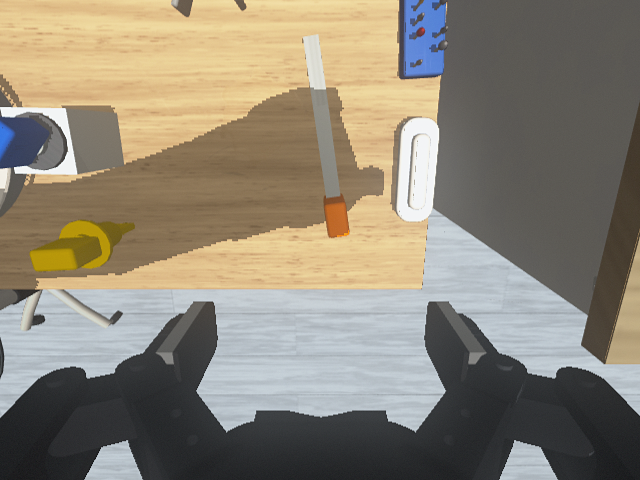

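The slot can be seen through the bore: a tan strip around (324,122) in the stand view, running from lower left to upper right. The brass jaws are at (301,125) and (352,121). The arbor's blue grip is at (319,135) in the rack view. The yellow one at (343,248) is not meant. Next come the masks and one enlarged crop to confirm.

```bash
cat > m.py <<'E'
from h import *
import pickle
T=pickle.load(open("T.pkl","rb"))
S=cv2.imread("pics/w_stand.png");Rk=cv2.imread("pics/w_rack.png");D=cv2.imread("pics/w_drift.png")
def biggest(m):
    cs=cv2.findContours(m.astype(np.uint8),cv2.RETR_EXTERNAL,cv2.CHAIN_APPROX_NONE)[0]; return max(cs,key=cv2.contourArea)
def win(m,x0,y0,x1,y1):
    k=np.zeros_like(m);k[y0:y1,x0:x1]=m[y0:y1,x0:x1];return k
def rectw(n,c,z):
    r=cv2.minAreaRect(c);b=cv2.boxPoints(r)
    P=np.array([onz("wrist",p,z,T[n])for p in b])[:,:2]; e=[P[1]-P[0],P[2]-P[1]]; e.sort(key=np.linalg.norm)
    print(n,"ctr",P.mean(0).round(4),"sides",[round(float(np.linalg.norm(x)),4) for x in e],"long-axis deg",round(float(np.degrees(np.arctan2(e[1][1],e[1][0]))),1)); return b
H=lambda im:cv2.cvtColor(im,cv2.COLOR_BGR2HSV)
h=H(Rk); blue=win((h[...,0]>100)&(h[...,0]<130)&(h[...,1]>120)&(h[...,2]>60),270,90,370,180)
b1=rectw("rack",biggest(blue),.116)
w=win((h[...,1]<60)&(h[...,2]>150),275,90,370,180); b2=rectw("rack",biggest(w),.072)
h=H(D); o=(h[...,0]>3)&(h[...,0]<20)&(h[...,1]>200)
for th in(60,150,190): b3=rectw("drift",biggest(win(o&(h[...,2]>th),300,180,370,250)),.052)
bl=win((h[...,1]<40)&(h[...,2]>90),295,25,345,200); c=biggest(bl); b4=rectw("drift",c,.012)
t=c.reshape(-1,2); row=t[:,1].min(); t=t[t[:,1]<row+3]; tp=t.mean(0); print("tip px",tp,onz("wrist",tp,.006,T["drift"]).round(4))
h=H(S)
g=win((h[...,1]<45)&(h[...,2]>60),262,55,390,185); b5=rectw("stand",biggest(g),.062)
print("bore px vals"); 
crop=np.hstack([cv2.resize(S[85:165,285:365],None,fx=5,fy=5,interpolation=0),cv2.resize(Rk[90:170,280:360],None,fx=5,fy=5,interpolation=0)])
cv2.imwrite("pics/crop1.png",crop)
E
python3 m.py
```

```text
rack ctr [0.4351 0.0288] sides [0.0161, 0.0297] long-axis deg 47.3
rack ctr [0.4357 0.0297] sides [0.0501, 0.0504] long-axis deg 87.2
drift ctr [ 0.67   -0.0363] sides [0.0149, 0.0232] long-axis deg -78.0
drift ctr [ 0.67   -0.0363] sides [0.0149, 0.0232] long-axis deg -78.0
drift ctr [ 0.6703 -0.0302] sides [0.0119, 0.014] long-axis deg -45.1
drift ctr [0.6581 0.0464] sides [0.0134, 0.144] long-axis deg -81.1
tip px [311.86666667  35.4       ] [0.6487 0.1186 0.006 ]
stand ctr [0.5576 0.1846] sides [0.0691, 0.0718] long-axis deg -81.0
bore px vals
```

View pics/crop1.png

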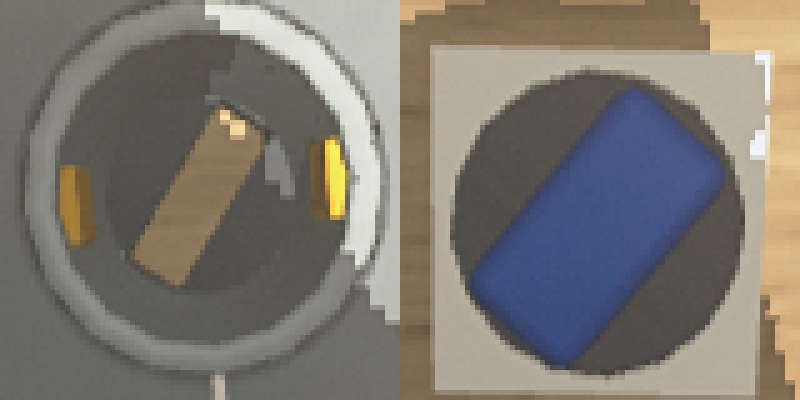

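The crop confirms it: the blue grip is in the rack hole, with its long axis at about 49° in world. The slot runs at about 60.5°, and the stand's x axis is at about 95°, so the slot is about −0.6 rad off it, which is within the stated range. Now I grasp, lift and move over the socket.

Run:
```python
from h import *
import pickle
T=pickle.load(open("T.pkl","rb"))
c=onz("wrist",(325.5,121.8),.076,T["stand"]);print("mouth",c.round(4))
for a in((76,205),(330,178),(219,385),(243,118),(157,272)): print(onz("wrist",(285+a[0]/5-.5,85+a[1]/5-.5),.07 if a[0] in(76,330) else .076 if a[0]==219 else .036,T["stand"]).round(4))
g=np.array([.4353,.0292]); R=tooldown(np.radians(-41))
env.movep([*g,.16],R); env.move_gripper(.5)
env.move_straight([*g,.084],rate=.1); f0=env.observe()["wrist_force"]
env.move_gripper(0); env.wait(.1)
s=env.observe();print("grip",s["width"],s["tcp_pos"].round(4),f0.round(2),s["wrist_force"].round(2),s["time"])
env.move_straight([*g,.190],rate=.12); env.wait(.1)
s=env.observe();print("lift",s["width"],s["tcp_pos"].round(4),s["wrist_force"].round(2),s["ft_torque"].round(3),s["time"])
snap("wrist","w_held.png")
p=[*c[:2],.192]; R2=tooldown(np.radians(-29.5)); env.movep(p,R2); env.wait(.2)
s=env.observe();print("over",s["tcp_pos"].round(4),s["wrist_force"].round(2),s["ft_torque"].round(3),s["time"])
a=snap("wrist","w_over.png");b=snap("scene","s_over.png");
cv2.imwrite("pics/over.png",np.hstack([a[100:400,170:470],cv2.resize(b[150:300,200:350],(300,300),interpolation=0)]))
```

```text
mouth [0.558  0.1892 0.076 ]
[0.5427 0.1873 0.07  ]
[0.573  0.1903 0.07  ]
[0.5597 0.1666 0.076 ]
[0.5637 0.199  0.036 ]
[0.5519 0.1788 0.036 ]
grip 0.20155097102042185 [0.4357 0.0291 0.0846] [ 1.27  0.32 -0.06] [-1.4   0.32  7.62] 7.4583
lift 0.19944849516404423 [0.4349 0.0292 0.1894] [ 0.41  0.58 -2.06] [0.032 0.009 0.023] 8.5917
over [0.558  0.1882 0.1922] [-0.36 -0.23 -3.17] [-0.042 -0.008  0.012] 9.6667
```

View pics/over.png

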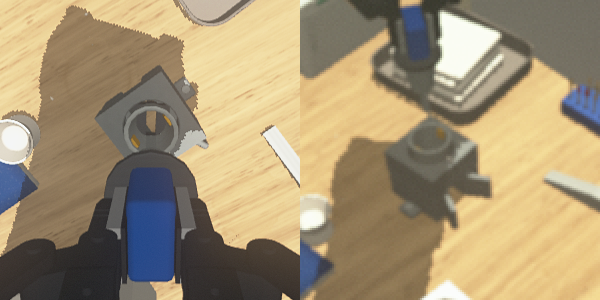

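```bash
cat > d.py <<'E'
from h import *
def st():
    s=env.observe(); return s["tcp_pos"],s["wrist_force"],s["time"],s["ft_torque"]
def descend(cmd,yaw,zend,step,fmax,gain=1.5e-4,base=-2.7,rate=.06):
    """step down; drift sideways along felt lateral force; stop when push > fmax"""
    R=tooldown(yaw); cmd=np.array(cmd,float)
    while cmd[2]>zend+1e-6:
        cmd[2]=max(zend,cmd[2]-step); env.move_straight(cmd,R,rate=rate); env.wait(.03)
        p,f,t,m=st(); push=f[2]-base
        lat=f[:2]; 
        if np.hypot(*lat)>2: cmd[:2]+=np.clip(gain*lat,-6e-4,6e-4)
        print(f"{t:.2f} cmd {cmd.round(4)} tcp {p.round(4)} F {f.round(1)} mz {m[2]:.2f}")
        if push>fmax: return cmd,False
    return cmd,True
E
python3 - <<'E'
from d import *
R=tooldown(np.radians(-30))
env.move_straight([.558,.1892,.160],R,rate=.1); env.wait(.2)
p,f,t,m=st();print(p.round(4),f.round(2),t)
cmd=np.array([.558,.1892,.160]); cmd[:2]+=np.array([.558,.1890])-p[:2]
cmd,ok=descend(cmd,np.radians(-30),.124,.006,8)
np.save("cmd.npy",cmd);print(ok)
E
```

```text
[0.5583 0.1894 0.1606] [ 0.72  0.31 -1.51] 10.4333
10.72 cmd [0.5577 0.1888 0.154 ] tcp [0.5576 0.1888 0.1538] F [-0.1  0.1 -2.4] mz -0.05
11.00 cmd [0.5577 0.1888 0.148 ] tcp [0.5576 0.1888 0.1477] F [ 0.1 -0.4 -2.7] mz 0.01
11.28 cmd [0.5577 0.1888 0.142 ] tcp [0.5576 0.1888 0.1417] F [-0.1 -0.1 -1.5] mz -0.00
11.57 cmd [0.5577 0.1888 0.136 ] tcp [0.5576 0.1888 0.1358] F [ 0.2  0.4 -2.2] mz -0.02
11.85 cmd [0.5577 0.1888 0.13  ] tcp [0.5576 0.1888 0.1298] F [ 0.2  0.3 -1. ] mz -0.04
12.13 cmd [0.5577 0.1888 0.124 ] tcp [0.5576 0.1888 0.1238] F [-0.1 -0.7 -2.1] mz -0.06
True
```

Run:
```python
from d import *
cmd=np.load("cmd.npy")
cmd,ok=descend(cmd,np.radians(-30),.099,.0025,7,base=-2)
np.save("cmd.npy",cmd);print(ok)
```

```text
12.42 cmd [0.5577 0.1888 0.1215] tcp [0.5577 0.1888 0.1215] F [-0.5  0.7 -2.1] mz -0.04
12.70 cmd [0.5577 0.1888 0.119 ] tcp [0.5577 0.1888 0.1189] F [-0.9 -0.1 -1.9] mz 0.05
12.98 cmd [0.5577 0.1888 0.1165] tcp [0.5577 0.1888 0.1164] F [-0.6 -0.3 -1.2] mz 0.02
13.27 cmd [0.5577 0.1888 0.114 ] tcp [0.5577 0.1888 0.1139] F [-1.   0.7 -2. ] mz 0.03
13.55 cmd [0.5577 0.1888 0.1115] tcp [0.5576 0.1888 0.1114] F [ 0.1  0.2 -1.6] mz 0.01
13.83 cmd [0.5577 0.1888 0.109 ] tcp [0.5577 0.1888 0.1089] F [-0.6 -0.1 -2.1] mz -0.01
14.12 cmd [0.5577 0.1888 0.1065] tcp [0.5577 0.1888 0.1064] F [-0.5  0.4 -1.4] mz 0.01
14.40 cmd [0.5577 0.1888 0.104 ] tcp [0.5577 0.1888 0.1039] F [ 0.1  0.4 -2.3] mz -0.02
14.68 cmd [0.5577 0.1888 0.1015] tcp [0.5577 0.1888 0.1014] F [-0.6 -0.  -1.2] mz 0.02
14.97 cmd [0.5577 0.1888 0.099 ] tcp [0.5577 0.1888 0.0989] F [ 0.9  0.4 -1.7] mz 0.00
True
```

The tang went through the slot without contact. Next I push through the jaws in small steps.

Run:
```python
from d import *
cmd=np.load("cmd.npy")
cmd,ok=descend(cmd,np.radians(-30),.0895,.001,25,base=-2,gain=5e-5)
if ok: cmd,ok=descend(cmd,np.radians(-30),.0865,.0005,24,base=-2,gain=5e-5)
np.save("cmd.npy",cmd);print(ok)
```

```text
15.25 cmd [0.5577 0.1888 0.098 ] tcp [0.5578 0.1888 0.098 ] F [ 1.   0.6 -2.2] mz 0.01
15.53 cmd [0.5577 0.1888 0.097 ] tcp [0.5579 0.1889 0.097 ] F [ 1.3  0.7 -3. ] mz -0.07
15.82 cmd [0.5577 0.1888 0.096 ] tcp [0.5579 0.1889 0.0961] F [1.5 0.5 0.3] mz -0.01
16.10 cmd [0.5577 0.1888 0.095 ] tcp [0.5579 0.1889 0.0952] F [ 1.3 -0.3  4.7] mz -0.04
16.38 cmd [0.5577 0.1888 0.094 ] tcp [0.5578 0.189  0.0942] F [-0.2  0.4  4.5] mz 0.06
16.67 cmd [0.5577 0.1888 0.093 ] tcp [0.5578 0.189  0.0932] F [1.5 0.6 4.2] mz 0.07
16.95 cmd [0.5577 0.1888 0.092 ] tcp [0.5578 0.189  0.0922] F [0.8 0.4 4.7] mz -0.04
17.23 cmd [0.5577 0.1888 0.091 ] tcp [0.5578 0.189  0.0912] F [0.6 0.7 6.6] mz 0.05
17.52 cmd [0.5577 0.1888 0.09  ] tcp [0.5579 0.1891 0.0903] F [-0.7 -0.2  6.5] mz 0.02
17.80 cmd [0.5577 0.1888 0.0895] tcp [0.5579 0.1891 0.0898] F [0.  0.9 7.2] mz -0.01
18.08 cmd [0.5577 0.1888 0.089 ] tcp [0.5579 0.1891 0.0894] F [0.5 0.9 8.3] mz -0.01
18.37 cmd [0.5577 0.1888 0.0885] tcp [0.5579 0.1891 0.0889] F [-0.5 -0.1  9.4] mz 0.06
18.65 cmd [0.5577 0.1888 0.088 ] tcp [0.558  0.1891 0.0886] F [-1.3 -0.1 12.5] mz -0.08
18.93 cmd [0.5576 0.1887 0.0875] tcp [0.5581 0.1891 0.0886] F [-2.5 -2.2 21. ] mz 0.02
19.22 cmd [0.5574 0.1886 0.087 ] tcp [0.5581 0.1891 0.0886] F [-5.1 -3.2 28.8] mz -0.02
False
```

The arbor bottomed at TCP z 0.0886, exactly where I expected home to be. I ease off, release, and go to the drift, taking one check picture on the way.

Run:
```python
from d import *
env.move_straight([.558,.189,.0884],rate=.05); env.move_gripper(.5); env.wait(.1)
p,f,t,m=st();print(p.round(4),f.round(1),t)
env.move_straight([.558,.189,.19],rate=.15)
R=tooldown(np.radians(8)); Rc=tooldown(np.radians(5)); u=np.array([np.cos(np.radians(95)),np.sin(np.radians(95))])
for s in(-.232,-.092):
    q=env.solve_ik([*(np.array([.558,.189])+u*s),.019],Rc); print(s,None if q is None else np.round(q,2))
env.movep([.6705,-.0385,.19],R); env.wait(.1)
np.save("Td.npy",Tw()); a=snap("wrist","w_d2.png"); b=snap("scene","s_home.png"); print(env.observe()["time"])
cv2.imwrite("pics/chk.png",np.hstack([cv2.resize(a,(480,360)),cv2.resize(b[190:280,215:305],(360,360),interpolation=0)])[:,:800])
```

```text
[0.5579 0.189  0.0883] [ 0.1 -0.6  0.1] 19.9333
-0.232 [ 0.38  0.82 -0.6   1.83  0.68  0.71 -0.52]
-0.092 [ 0.15  0.82 -0.61  1.84  0.7   0.71 -0.78]
21.9583
```

View pics/chk.png

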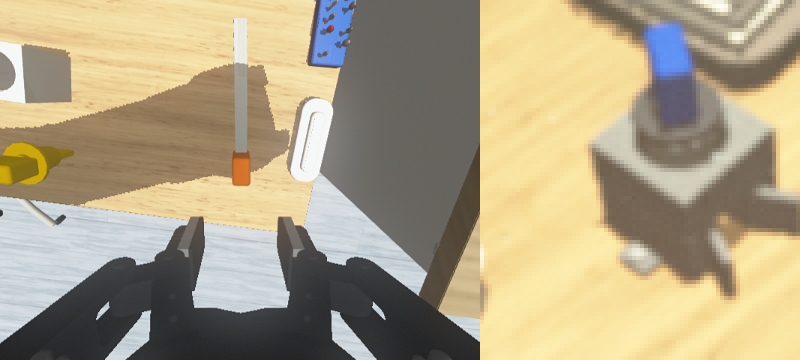

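The flange sits on the ring, and the drift is centred and parallel between the fingers (handle at (241,168) of the left half). Now I grasp it and line it up with the window.

Run:
```python
from d import *
env.move_gripper(.45)
env.move_straight([.6705,-.0385,.021],rate=.12); p,f,t,m=st(); print(p.round(4),f.round(1),t)
env.move_gripper(0); env.wait(.1); p,f,t,m=st(); print(p.round(4),f.round(1),t,env.observe()["width"])
env.move_straight([p[0],p[1],.026],rate=.05); env.wait(.05); p,f,t,m=st(); print("lift",p.round(4),f.round(1),m.round(2))
Rc=tooldown(np.radians(5.3)); u=np.array([np.cos(np.radians(95.3)),np.sin(np.radians(95.3))])
q=np.array([.558,.189])+u*-.235
env.move_straight([*q,.026],Rc,rate=.12); env.wait(.2); p,f,t,m=st(); print(p.round(4),q.round(4),f.round(1),t)
np.save("Tal.npy",Tw()); a=snap("wrist","w_al.png"); snap("top","t_al.png")
cv2.imwrite("pics/al.png",a)
```

```text
[ 0.6709 -0.0385  0.0217] [0.1 0.8 0.3] 23.7417
[ 0.6709 -0.0386  0.0217] [-1.3 -0.6  5.6] 24.1417 0.22499712573021635
lift [ 0.6709 -0.0386  0.0261] [-1.4  0.2 -2.3] [-0.1  -0.03 -0.01]
[ 0.5801 -0.0448  0.0259] [ 0.5797 -0.045 ] [-0.3 -0.6 -2.2] 25.55
```

View pics/al.png

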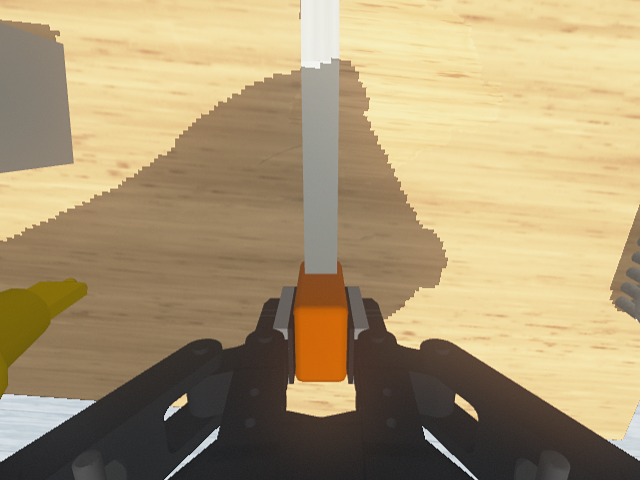

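```bash
cat > p.py <<'E'
from d import *
th=np.radians(95.3); u=np.array([np.cos(th),np.sin(th)]); v=np.array([-u[1],u[0]]); R=tooldown(th-np.pi/2); C=np.array([.558,.189])
def push(t0,t1,step,off,z,fmax=14,rate=.06):
    """tip from t0 to t1 past the axis; off = sideways shift along stand y"""
    t=t0
    while t<t1-1e-6:
        t=min(t1,t+step); q=C+u*(t-.160)+v*off
        env.move_straight([*q,z],R,rate=rate)
        p,f,tm,m=st(); fu,fv=f[:2]@u,f[:2]@v
        if abs(fv)>3: off+=np.clip(1e-4*fv,-5e-4,5e-4)
        d=p[:2]-C
        print(f"{tm:.2f} tip cmd {t:.4f} act {d@u+.16:.4f} side {d@v:.4f} z {p[2]:.4f} fu {fu:.1f} fv {fv:.1f} fz {f[2]:.1f} m {m.round(2)}")
        if -fu>fmax: return t,off,False
    return t,off,True
E
python3 - <<'E'
from p import *
print(push(-.075,-.060,.015,0,.026)[2])
q=C+u*(-.22)
for z in(.023,.0222,.0217,.0212):
    env.move_straight([*q,z],R,rate=.05); p,f,t,m=st(); print(z,p.round(4),f.round(1))
    if f[2]>1.5: break
print(push(-.060,.012,.008,0,z))
E
```

```text
26.05 tip cmd -0.0600 act -0.0594 side -0.0001 z 0.0261 fu -0.1 fv -1.0 fz -2.0 m [-0.12 -0.02 -0.02]
True
0.023 [ 0.5782 -0.0303  0.0227] [ 0.2  0.2 -2.1]
0.0222 [ 0.5783 -0.0302  0.0221] [-0.2 -0.2 -0.7]
0.0217 [ 0.5784 -0.0301  0.0217] [-0.6  0.5 -2.5]
0.0212 [ 0.5784 -0.0301  0.0216] [-2.2 -1.1  7.7]
27.33 tip cmd -0.0520 act -0.0511 side -0.0004 z 0.0216 fu 4.8 fv 0.6 fz 8.3 m [0.85 0.34 0.  ]
27.62 tip cmd -0.0440 act -0.0433 side -0.0004 z 0.0216 fu 5.6 fv 0.9 fz 7.5 m [ 0.91  0.31 -0.  ]
27.90 tip cmd -0.0360 act -0.0355 side -0.0005 z 0.0216 fu 4.3 fv 0.7 fz 7.2 m [ 0.75  0.35 -0.07]
28.18 tip cmd -0.0280 act -0.0275 side -0.0004 z 0.0216 fu 3.8 fv 0.1 fz 7.7 m [ 0.69  0.23 -0.05]
28.47 tip cmd -0.0200 act -0.0195 side -0.0004 z 0.0216 fu 2.8 fv 0.7 fz 7.4 m [ 0.7   0.27 -0.  ]
28.75 tip cmd -0.0120 act -0.0115 side -0.0004 z 0.0216 fu 3.0 fv 1.0 fz 7.5 m [ 0.68  0.28 -0.01]
29.03 tip cmd -0.0040 act -0.0034 side -0.0005 z 0.0216 fu 3.4 fv 0.8 fz 7.6 m [ 0.68  0.23 -0.06]
29.32 tip cmd 0.0040 act 0.0045 side -0.0004 z 0.0216 fu 3.3 fv 0.9 fz 7.7 m [ 0.7   0.21 -0.01]
29.60 tip cmd 0.0120 act 0.0125 side -0.0004 z 0.0216 fu 2.7 fv 0.8 fz 7.2 m [ 0.7   0.2  -0.04]
(0.012, 0, True)
```

Run:
```python
from p import *
print(push(.012,.066,.003,0,.0215,fmax=24,rate=.05))
snap("top","t_p.png");
```

```text
29.85 tip cmd 0.0150 act 0.0152 side -0.0002 z 0.0217 fu 2.8 fv 0.4 fz 4.4 m [ 0.44  0.18 -0.01]
30.10 tip cmd 0.0180 act 0.0179 side -0.0002 z 0.0216 fu 0.1 fv 0.4 fz 5.9 m [0.04 0.14 0.01]
30.35 tip cmd 0.0210 act 0.0204 side -0.0002 z 0.0216 fu -1.5 fv 0.0 fz 7.6 m [-0.4   0.04 -0.08]
30.60 tip cmd 0.0240 act 0.0227 side -0.0002 z 0.0216 fu -4.5 fv -0.1 fz 7.7 m [-0.91  0.03 -0.07]
30.85 tip cmd 0.0270 act 0.0257 side -0.0002 z 0.0216 fu -4.5 fv -0.6 fz 7.6 m [-0.99 -0.02 -0.05]
31.10 tip cmd 0.0300 act 0.0286 side -0.0002 z 0.0216 fu -4.7 fv 0.3 fz 7.2 m [-0.92 -0.05 -0.05]
31.35 tip cmd 0.0330 act 0.0316 side -0.0002 z 0.0216 fu -5.5 fv -0.1 fz 6.8 m [-1.03 -0.08 -0.  ]
31.60 tip cmd 0.0360 act 0.0346 side -0.0002 z 0.0216 fu -4.4 fv -0.4 fz 7.6 m [-0.95 -0.1  -0.08]
31.85 tip cmd 0.0390 act 0.0376 side -0.0003 z 0.0216 fu -5.4 fv -0.4 fz 7.1 m [-0.94 -0.06 -0.01]
32.10 tip cmd 0.0420 act 0.0406 side -0.0003 z 0.0216 fu -4.3 fv -0.7 fz 6.4 m [-0.94 -0.1  -0.04]
32.35 tip cmd 0.0450 act 0.0436 side -0.0002 z 0.0216 fu -5.4 fv -1.2 fz 6.9 m [-0.93 -0.09 -0.03]
32.60 tip cmd 0.0480 act 0.0466 side -0.0002 z 0.0216 fu -4.3 fv -0.5 fz 7.3 m [-0.92 -0.11  0.01]
32.85 tip cmd 0.0510 act 0.0496 side -0.0003 z 0.0216 fu -4.8 fv 0.4 fz 7.1 m [-0.91 -0.1   0.01]
33.10 tip cmd 0.0540 act 0.0526 side -0.0003 z 0.0216 fu -5.2 fv -0.3 fz 7.8 m [-0.9  -0.09 -0.01]
33.35 tip cmd 0.0570 act 0.0559 side -0.0003 z 0.0216 fu -3.8 fv -0.1 fz 6.2 m [-0.69 -0.08 -0.04]
33.60 tip cmd 0.0600 act 0.0592 side -0.0003 z 0.0217 fu -3.2 fv -0.1 fz 7.2 m [-0.52 -0.03 -0.02]
33.85 tip cmd 0.0630 act 0.0623 side -0.0002 z 0.0216 fu -1.4 fv 0.6 fz 6.2 m [-0.47 -0.05 -0.04]
34.10 tip cmd 0.0660 act 0.0654 side -0.0002 z 0.0216 fu -2.4 fv -0.4 fz 6.2 m [-0.36  0.04 -0.04]
(0.066, 0, True)
```

Contact came at about 17 mm and the force dropped at about 57–60 mm, so the nub is now on the flat. I release, retreat and check.

Run:
```python
from p import *
q=C+u*(.0656-.160)+v*-.0002
env.move_straight([*q,.0217],R,rate=.05); env.move_gripper(.45); env.wait(.2)
p,f,t,m=st();print(p.round(4),f.round(1),t)
env.move_straight([*q,.17],rate=.12)
env.movep([.56,-.06,.27],R); env.wait(.1); p,f,t,m=st();print(p.round(4),f.round(1),t)
w=snap("wrist","w_end.png"); a=snap("scene","s_end.png"); b=snap("top","t_end.png")
cv2.imwrite("pics/end.png",np.hstack([cv2.resize(a[180:290,200:310],(400,400),interpolation=0),cv2.resize(b[220:320,240:340],(400,400),interpolation=0)]))
# heights from the scene view: flange vs home picture (blue grip's top shift)
for n in("s_home","s_end"):
    h=cv2.cvtColor(cv2.imread(f"pics/{n}.png"),cv2.COLOR_BGR2HSV)[205:250,245:290]
    y,x=np.where((h[...,0]>105)&(h[...,0]<130)&(h[...,1]>120)&(h[...,2]>50)); print(n,x.mean()+245,y.mean()+205,y.min()+205,len(x))
print(proj("scene",[[.558,.189,.104],[.558,.189,.114]]))
h=cv2.cvtColor(b,cv2.COLOR_BGR2HSV); y,x=np.where((h[...,0]>3)&(h[...,0]<20)&(h[...,1]>200)&(h[...,2]>90)); print("handle",onz("top",(x.mean(),y.mean()),.052).round(4),"expected",q.round(4),len(x))
```

```text
[0.5669 0.0951 0.0217] [0.1 0.5 0. ] 34.925
[ 0.5598 -0.0586  0.2692] [-0.4  0.5  0.3] 37.175
s_home 262.6666666666667 206.3939393939394 205 33
s_end 264.85714285714283 205.71428571428572 205 21
[[261.73475802 208.00702819]
 [261.20268061 204.1997839 ]]
handle [nan nan nan] expected [0.5669 0.095 ] 0<stdin>:14: RuntimeWarning: Mean of empty slice.
  ret = ret.dtype.type(ret / rcount)
```

View pics/end.png

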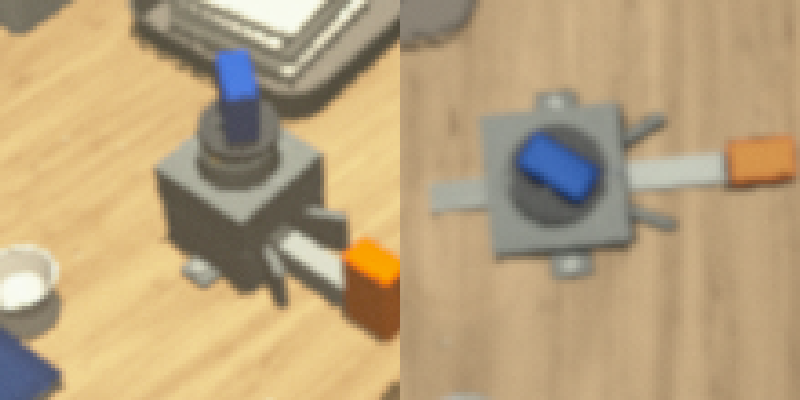

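The arbor is upright with a dark gap under its flange, and the drift lies right through the stand, its tip emerging at left (435,195). I repeat the failed numeric checks with corrected masks before handing in.

Run:
```python
from p import *
for n in("s_home","s_end"):
    h=cv2.cvtColor(cv2.imread(f"pics/{n}.png"),cv2.COLOR_BGR2HSV)[185:250,245:285]
    y,x=np.where((h[...,0]>105)&(h[...,0]<130)&(h[...,1]>120)&(h[...,2]>50)&(np.mgrid[:65,:40][0]>3)); print(n,(x.mean()+245).round(2),(y.mean()+185).round(2),y.min()+185,y.max()+185,len(x))
b=cv2.imread("pics/t_end.png");h=cv2.cvtColor(b,cv2.COLOR_BGR2HSV)
y,x=np.where((h[...,0]<20)&(h[...,1]>150)&(h[...,2]>130)&(np.mgrid[:480,:640][0]>200)&(np.mgrid[:480,:640][0]<320)&(np.mgrid[:480,:640][1]<400))
P=onz("top",(x.mean(),y.mean()),.052);print("handle",P.round(4),len(x),"tip by handle",((P[:2]-C)@u+.16).round(4))
t=onz("top",(240+32/4,220+195/4),.006);d=t[:2]-C;print("tip past axis",(d@u).round(4),"side",(d@v).round(4))
```

```text
s_home 261.79 202.49 196 208 101
s_end 264.32 200.38 194 207 118
handle [0.5644 0.0941 0.052 ] 162 tip by handle 0.0649
tip past axis 0.063 side 0.0009
```

Run:
```python
from p import *
A=[cv2.resize(cv2.imread(f"pics/{n}.png")[185:260,235:300],None,fx=6,fy=6,interpolation=cv2.INTER_CUBIC) for n in("s_home","s_end")]
cv2.imwrite("pics/cmp.png",np.hstack(A))
b=cv2.imread("pics/t_end.png");h=cv2.cvtColor(b,cv2.COLOR_BGR2HSV);I=np.mgrid[:480,:640]
y,x=np.where((h[...,0]>100)&(h[...,0]<130)&(h[...,1]>120)&(abs(I[0]-265)<25)&(abs(I[1]-280)<25));g=onz("top",(x.mean(),y.mean()),.128)
f=onz("top",(240+157/4-.5,220+175/4-.5),.091);m=C
print("grip top",g.round(4),"flange",f.round(4),"mouth",m)
print("proj dz 0/6/10/14 at flange bottom",proj("scene",[[.558,.189,.076+z] for z in(0,.006,.01,.014)]).round(1).tolist())
```

```text
grip top [0.5578 0.1827 0.128 ] flange [0.5569 0.1861 0.091 ] mouth [0.558 0.189]
proj dz 0/6/10/14 at flange bottom [[263.2, 218.3], [262.9, 216.2], [262.7, 214.7], [262.5, 213.2]]
```

View pics/cmp.png

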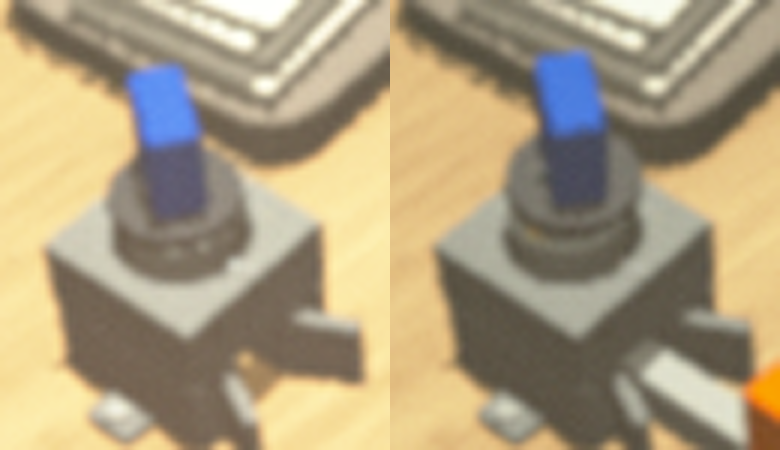

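The flange has risen about 3.4 px in the scene view, which is about 9 mm. The arbor leans by about 0.09 rad, which is within 0.2, and the tip is about 64 mm past the axis. The robot is clear, so I hand in.

Run:
```python
from h import *
print(env.observe()["time"]); env.job_done()
```

```text
37.325
the job is handed in; nothing more can be done
```

The job is handed in at 37 s. The arbor went home in the socket, and the drift then wedged it up by about 9 mm. The hand-in gives no verdict, so the figures below are my own measurements.

- **Seating the arbor:** I read the slot's angle from the wrist picture (about −0.6 rad from the stand's x axis). The tang therefore dropped in without any twisting under load. I pushed through the jaws until it stopped at the expected height, with about 30 N at most on the last step, then let go.
- **Driving the drift:** It went through the window with no more than about 6 N of push and no side contact. The push rose when the slope met the nub and dropped off at about 57–60 mm, as the nub reached the flat part.
- **Last checks:** The tip is 63–65 mm past the axis and about 1 mm off the centre line. The arbor leans about 0.09 rad and sits within about 3 mm of the axis. The robot is clear. The cup and bur block were never approached, but I did not measure them again at the end.
- **Checks that failed or disagreed:** My first colour masks for the arbor's rise and the handle's position failed, so I redid them. The redone blue-grip mask gave only about 5–6 mm of rise. The flange edge in the enlarged picture showed about 9 mm, which I trust because it fits the forces and the tip position. The top camera reads about 4 mm lower in y than the wrist camera at the stand.

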